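# Lock the tube block onto the bench shaker

## Task

Take the blue quarter-turn key out of its white stand, lower it through the keyhole in the middle of the shaker's metal tube block, and turn it roughly a quarter turn until you feel it drop into its locked detent. Work gently, never forcing the key against the shaker, and leave the key locked in place, let go, with the other things on the bench left where they are.

Things in the scene. Friction and masses are not known exactly. Their poses are not given: they have to be found in the camera images.
- key: Loose upright quarter-turn key, 90 to 140 g, 75 mm tall. Origin: bottom end of its steel stem, 9 mm thick, nose tapered over 3 mm; z up. A cross bar sits low on the stem (key_bar). A white round flange 38 mm wide at 36-41 mm. Above it a blue grip bar, 40 mm long in x, 14 mm wide in y, at 41-75 mm, yellow line on top along x. It starts hanging in the stand by its flange with up to 2 mm of play.
- key_grip (a point): Point on the key's axis inside the blue grip bar, 63 mm above the key's origin: pinch the bar across its 14 mm width (key y) here. The flange's top is 22 mm below this point; keep the fingertips above it.
- key_bar (a point): Centre of the underside of the key's steel cross bar, on the key's axis 12 mm above its origin. The bar is 36 mm long (key x), 8 mm wide (key y), 6 mm high, in line with the blue grip. The key is the same turned half round.
- stand: Fixed white stand for the key with blue stripes, 70 (x) by 50 (y) by 45 mm high, origin at the centre of its underside. The key hangs in a slot 40.5 (x) by 12.5 mm (y) right through it, its flange on the stand's top face; lift it 40 mm to come clear.
- shaker: Fixed bench shaker: white housing 200 (x) by 170 (y) by 62 mm high, on it an aluminium tube block 146 by 120 mm, top 98 mm above the bench, with tube caps 4 mm higher at 50 mm and more from the middle. Origin: centre of its underside, z up. In the block's middle a grey plate 74 mm square, 6 mm thick, level with the top, holds the keyhole. All is rigid; over 30 N on the key is forcing it.
- keyhole (a point): Centre of the keyhole, level with the block's top face, 98 mm above the bench, axes as the shaker's. The keyhole is a rectangle 40 mm along x by 12 mm along y, upper edge bevelled 1.5 mm, through the 6 mm plate. The key's bar goes in along it, either way round. Below the plate is a 10 mm high space in which the bar can turn.
- ledge (a point): Point 16 mm below the keyhole, centre of the hidden level ledge on which the underside of the key's bar rides while it is turned (flange then 8 mm above the block). The key's nose is guided by an 11.5 mm round hole below, centred on the keyhole. The ledge carries the key when let go, so it can be gripped anew.
- lock_floor (a point): Floor of the detent, a slot 40 by 11 mm, 6 mm deep in the ledge. It lies 50 to 88 degrees clockwise from above of the keyhole, differing from run to run and NOT shown by this point's axes: feel for it, pressing down lightly (about 5 N) in or between small turns. Within 4 degrees of it the bar can drop 6 mm onto this floor (flange 2 mm above the block) and is locked.
- tip_box: Bystander: pipette tip box with yellow base and blue see-through lid, 122 by 87 by 75 mm, origin centre of underside.
- beaker: Bystander: glass beaker, 90 mm wide, 100 mm high, origin centre of underside.
- wash_bottle: Bystander: white bottle with red cap, 64 mm wide, 160 mm high, origin centre of underside.
- amber_jar: Bystander: amber jar, 60 mm wide, 85 mm high, origin centre of underside.
- tube_rack: Bystander: green tube rack, 70 by 150 by 48 mm, origin centre of underside.
- tissue_box: Bystander: orange tissue box, 110 by 200 by 60 mm, origin centre of underside.
- marker: Bystander: white pen with red cap lying flat, 130 mm long along x, 13 mm thick, origin centre of underside.

How it is judged (in metres and radians):
On the way, in this order (a step that is already met when the one before it is completed fails the run):
1. the key's cross bar is through the keyhole, under the plate (z of key in the frame of shaker between 0.0675 and 0.0745 m and horizontal distance between key and keyhole below 0.004 m), for 0.1 s.
2. the key is turned and has dropped into its detent (z of key in the frame of shaker below 0.0665 m and angle between the x axis of key and the x axis of shaker, either way round above 0.78 rad and horizontal distance between key and keyhole below 0.004 m), for 0.3 s.
At the end, for the whole second after the job is handed in: The key stands in the shaker's keyhole (axis within 4 mm of the keyhole's centre, upright within 0.1 rad), turned at least 0.78 rad from the keyhole and dropped into the detent: its origin less than 66.5 mm above the shaker's origin (64 mm when fully down); it is let go and at rest (all of step 2 and angle between key's own z axis and vertical below 0.1 rad and linear speed of key below 0.02 m/s and contact force between the fingers and key below 0.05 N); the robot touches nothing.
It fails at once if the key is forced: more than 30 N between key and shaker (contact force between key and shaker above 30 N).
It fails at once if robot pushes on the shaker with more than 25 N (contact force between any of the arm, the fingers and shaker above 25 N).
It fails at once if a bystander is moved more than 20 mm (distance of any of tip_box, beaker, wash_bottle, amber_jar, tube_rack, tissue_box, marker from where it was at the start of the episode above 0.02 m).
It also fails if it takes over 64 s, if anything falls off the work surface, if the arm or the gripper's body presses on something with over 40 N, if the wrist force passes 120 N, or if a joint passes its speed limit or range.

## Robot

A 7-joint arm with a two-finger parallel gripper is mounted at the origin on the work surface. World frame = base frame: x ahead of the robot, y to its left, z up, the work surface at z = 0. Lengths are in mm, angles in rad, forces in N, time in s.
With the tool pointing down it reaches from about 400 to 875 mm from the base axis. Payload 4.4 kg.
Tool frame: the origin (TCP) lies at the very end of the fingers, on their centre line; the grasp point (between the pads) lies 19 mm behind it; z points along the fingers, y is the direction in which the jaws open and shut (so a half turn about z gives the same grasp; the last joint's range is limited). The gripper opens to 85 mm and grips with 20 to 120 N. Pads are 22 mm wide; open, the fingers measure 114 mm over their backs; the gripper's body (76 mm by 85 mm) begins 54 mm behind the grasp point. The pads swing forward as they close: fully open they stand 13 mm farther back than shut.
Start: joints at [-1.348, 0.628, 0.038, 1.517, -0.027, 0.996, -0.02], TCP at [185.097, 623.103, 231.313] pointing down, gripper open.
Joint ranges: [-3.06, 3.06], [-0.37, 2.12], [-1.25, 1.32], [0.18, 2.47], [-1.1, 4.24], [0.23, 1.98], [-2.94, 2.94]. Speed limits (rad/s): [2.57, 2.57, 3.14, 3.14, 3.14, 3.14, 3.14].

## Interface

Orientations are given as [roll, pitch, yaw] about the fixed x, y, z axes, in that order (R = Rz(yaw) Ry(pitch) Rx(roll)).
In Python, from cell import read_state, get_image, finish_job gives the robot as it stands.
- The arm moves only by the tool carry_out, never from a script. Its argument "series" is a list that holds one entry, the list of rows, each a list of 7 numbers: the shift along the tool's x, y, z in cm, then the turn, a rotation vector about the tool's x, y, z in rad, then the finger opening in cm, from 0 to 8.54. In form: [[[x, y, z, wx, wy, wz, grip], ...]]. A call has 1 to 5 rows; each row is the pose to reach, as a shift and turn from the pose commanded when the call began, along the tool's axes at that moment; what a row does not reach only later rows make up. A row lasts 1/12 s, in which the tool goes at most 41.7 mm and 7.16 degrees, less where a joint would pass 70% of its speed; a pose out of reach is approached as far as the arm can. A call with a gripper value outside its range is refused whole. The fingers move at their own pace and stop on an object; the grip force is fixed at half the most. Time passes only in rows, so rows that repeat a pose let the fingers close. It gives the time, the measured TCP pose, the force and the opening at its end, in the units of the state.
- read_state(): the state, without advancing time (a new reading comes with each control period).
- get_image(name): name is "scene" or "top" or "wrist"; returns a dict with "img" (420x560x3 uint8, blue, green, red), "z_map" (420x560 float32, mm along the optical axis (not along the pixel's ray), 0 where there is no reading), "mtx" (3x3 intrinsics, pixels), "T" (4x4, takes a point from camera to world coordinates); the wrist camera has in their place "T_tool_cam" (4x4, takes a point from camera to tool coordinates, whose origin is the TCP and whose axes are the flange's). Camera axes: x right, y down, z forward; pixel columns grow to the right and rows downward; lengths in mm; the calibration is good to about 2 mm. A picture is of the moment at which its call begins: read the wrist's pose just before it.
- finish_job(): hands the job in, once; it reports no verdict.
The state is a dict: "clock": time; "qpos": joint angles; "qd": joint speeds; "tau": joint torques, N m; "eef_pos": TCP position; "tool_rot": TCP orientation; "force": force on the tool from outside, world axes, zero at the start; "torque": the same for the moment, N m; "width": finger opening in mm.
Only numpy, scipy, OpenCV 4.12 (cv2) and the standard library are available. Lean on these libraries where they do the work, as an engineer would, in place of code of your own. Each camera call takes 0.05 s, during which the arm holds its last target.

## Working session

There is one attempt and no reset: what is moved stays moved. The work goes in short steps, Python scripts to look and compute and a tool call to move; the robot and the scene stay as the last step left them, time stands still between calls to the robot, and variables do not carry over. Pictures are saved under pics/ and viewed, and the job is handed in when it is done.

Besides the shell and the picture viewer there is one more tool, called after "Request:" as a command line: name --argument value ..., lists and objects as JSON in quotes. carry_out: Moves the arm, as the interface text tells. Its arguments: {"type":"object","properties":{"series":{"type":"array","items":{"type":"array","items":{"type":"array","items":{"type":"number"}}}}},"required":["series"]}

```bash
mkdir -p pics; ls
python3 - <<'E'
from cell import read_state,get_image
import cv2
s=read_state();print(s)
for n in ["scene","top","wrist"]:
    d=get_image(n);cv2.imwrite(f"pics/{n}0.png",d["img"]);print(n,d["mtx"],d.get("T"),d.get("T_tool_cam"))
E
```

```text
pics
{'clock': 0.0, 'qpos': array([-1.34778404,  0.62935298,  0.03844493,  1.51838288, -0.02703328,
        0.99630793, -0.02001053]), 'qd': array([-6.24352808e-04, -1.27641777e-03,  1.48460724e-03, -8.00738078e-04,
       -6.89216361e-05,  5.76976724e-04, -4.12016103e-04]), 'tau': array([-5.57457024e-04, -5.63373113e+01,  1.22581277e+00, -1.93436712e+01,
        1.07952111e-02,  1.02680898e-02, -4.01196175e-06]), 'eef_pos': array([184.91242359, 622.47771959, 230.37994715]), 'tool_rot': array([-3.13965927e+00,  1.80419486e-07,  2.85274898e+00]), 'force': array([-0.35199579, -0.6988761 , -0.52650454]), 'torque': array([ 0.05401827,  0.00053532, -0.01787614]), 'width': 85.2444749486168}
scene [[492.33593232   0.         265.98858046]
 [  0.         492.33593232 209.88138057]
 [  0.           0.           1.        ]] [[-1.52923679e-02  6.28916715e-01 -7.77322269e-01  1.60763407e+03]
 [ 9.99818425e-01  1.84578079e-02 -4.73570280e-03 -1.95276960e+01]
 [ 1.13693025e-02 -7.77253546e-01 -6.29084782e-01  8.86520868e+02]
 [ 0.00000000e+00  0.00000000e+00  0.00000000e+00  1.00000000e+00]] None
top [[393.46510239   0.         272.57963819]
 [  0.         393.46510239 212.92480595]
 [  0.           0.           1.        ]] [[-4.92290429e-03 -9.93891871e-01  1.10248418e-01  4.83709011e+02]
 [-9.99985194e-01  5.14853587e-03  1.76198945e-03 -4.52661602e+01]
 [-2.31884493e-03 -1.10238111e-01 -9.93902501e-01  1.23646646e+03]
 [ 0.00000000e+00  0.00000000e+00  0.00000000e+00  1.00000000e+00]] None
wrist [[327.75912622   0.         279.6352671 ]
 [  0.         327.75912622 209.49422598]
 [  0.           0.           1.        ]] None [[-2.51490023e-04 -9.55483477e-01 -2.95044509e-01  7.46342480e+01]
 [ 9.99999873e-01 -3.69489326e-04  3.44188596e-04  5.48816847e-01]
 [-4.37882313e-04 -2.95044385e-01  9.55483448e-01 -1.42947230e+02]
 [ 0.00000000e+00  0.00000000e+00  0.00000000e+00  1.00000000e+00]]
```

View pics/scene0.png

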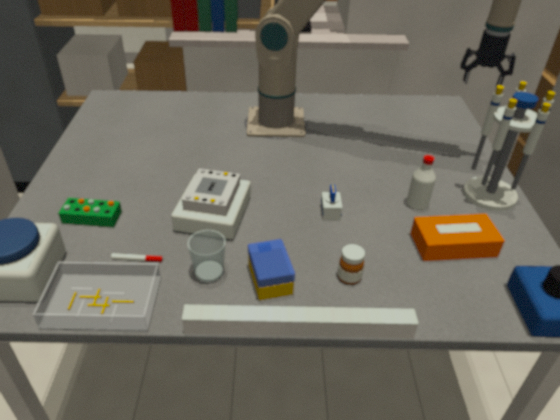

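View pics/top0.png

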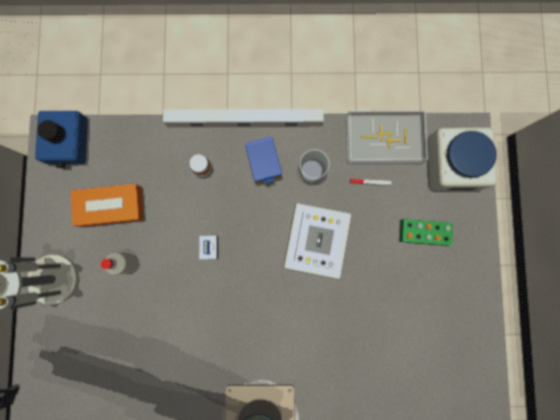

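View pics/wrist0.png

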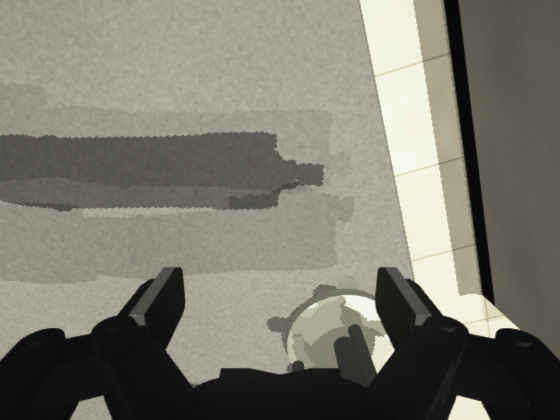

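The scene and top views show the key in its stand at top pixel (208,247) and the shaker at (318,241), with its keyhole at about (319,240). The wrist view shows only bench. I'll measure both from the top view.

```bash
cat > h.py <<'E'
import numpy as np,cv2
from cell import read_state,get_image
from scipy.spatial.transform import Rotation as R
def Ttool(s):
    T=np.eye(4);T[:3,:3]=R.from_euler('xyz',s['tool_rot']).as_matrix();T[:3,3]=s['eef_pos'];return T
def snap(n):
    s=read_state();d=get_image(n)
    if 'T' not in d or d['T'] is None: d['T']=Ttool(s)@d['T_tool_cam']
    return d
def ray(d,uv,z):
    uv=np.atleast_2d(np.array(uv,float));r=np.c_[uv,np.ones(len(uv))]@np.linalg.inv(d['mtx']).T@d['T'][:3,:3].T
    c=d['T'][:3,3];return c+r*((z-c[2])/r[:,2])[:,None]
E
python3 - <<'E'
from h import *
d=snap('top');im=d['img'];hsv=cv2.cvtColor(im,cv2.COLOR_BGR2HSV)
a=im[225:270,190:230];b=im[195:285,275:360]
cv2.imwrite('pics/topz.png',np.hstack([cv2.resize(a,(400,450),interpolation=2),cv2.resize(b,(400,450))]))
# stand top
m=((hsv[...,2]>150)&(hsv[...,1]<60)).astype(np.uint8)
for (x0,y0,x1,y1,z) in [(190,225,230,270,45),(275,195,360,285,62)]:
    mm=np.zeros_like(m);mm[y0:y1,x0:x1]=m[y0:y1,x0:x1]
    c=max(cv2.findContours(mm,0,1)[0],key=cv2.contourArea)
    P=ray(d,c[:,0,:],z)[:,:2].astype(np.float32);print(cv2.minAreaRect(P))
zm=d['z_map'];print(zm[247,208],zm[240,306])
m=((hsv[...,0]>95)&(hsv[...,0]<130)&(hsv[...,1]>90)).astype(np.uint8);mm=m*0;mm[225:270,190:230]=m[225:270,190:230]
ys,xs=np.nonzero(mm);print(xs,ys);print(ray(d,np.c_[xs,ys].mean(0),70))
E
```

```text
((513.6914672851562, 155.4101104736328), (72.56195831298828, 48.46357727050781), 0.6424881219863892)
((531.449951171875, -177.09124755859375), (168.81036376953125, 200.1522979736328), 78.61126708984375)
1155.847 1132.8445
[207 207 208 207 208 207 208 207 208 207 208 207 208 207 208 207 208 207
 208 207 208 207 208] [241 242 242 243 243 244 244 245 245 246 246 247 247 248 248 249 249 250
 250 251 251 252 252]
[[513.53732927 149.71839121  70.        ]]
```

View pics/topz.png

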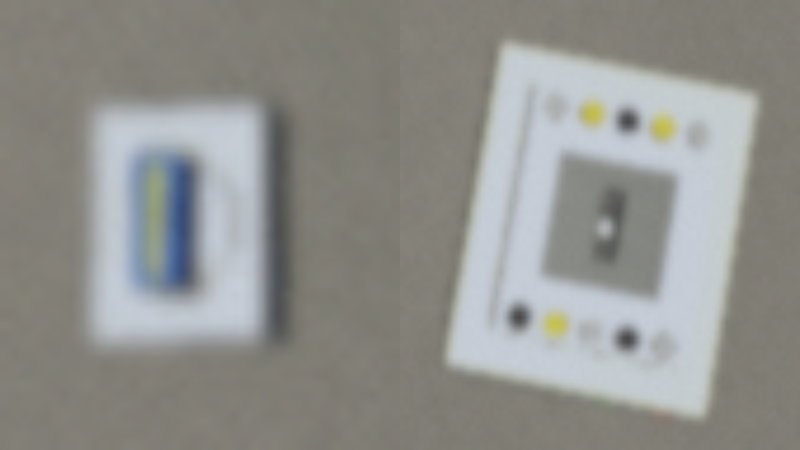

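```bash
cat >> h.py <<'E'
def go(x,y,z,yaw):
    s=read_state();T=Ttool(s);G=np.eye(4);G[:3,:3]=R.from_euler('xyz',[np.pi,0,yaw]).as_matrix();G[:3,3]=[x,y,z]
    D=np.linalg.inv(T)@G;print('cur',s['eef_pos'].round(1),s['tool_rot'].round(4),'shift cm',(D[:3,3]/10).round(3),'rv',R.from_matrix(D[:3,:3]).as_rotvec().round(4))
E
python3 - <<'E'
from h import *
d=snap('top');im=d['img'];hsv=cv2.cvtColor(im,cv2.COLOR_BGR2HSV)
m=(hsv[...,2]<160).astype(np.uint8);mm=m*0;mm[218:262,300:338]=m[218:262,300:338]
c=max(cv2.findContours(mm,0,1)[0],key=cv2.contourArea);print(cv2.minAreaRect(ray(d,c[:,0,:],98)[:,:2].astype(np.float32)))
print('plate px->',ray(d,[[319,241]],98))
for n,u,z in [('bottle',(108,264),160),('carousel',(55,280),300),('jar',(200,163),85)]:print(n,ray(d,u,z))
go(400,420,250,3.1416)
E
```

```text
((531.603515625, -177.34133911132812), (70.57252502441406, 70.56291198730469), 79.32740020751953)
plate px-> [[ 527.73440522 -176.88559705   98.        ]]
bottle [[465.85248716 404.35425747 160.        ]]
carousel [[431.4317437  469.17721102 300.        ]]
jar [[762.63491772 172.88485561  85.        ]]
cur [185.  622.8 230.9] [-3.1408  0.      2.8528] shift cm [-26.382 -13.323  -1.9  ] rv [-8.000e-04 -1.000e-04 -2.888e-01]
```

Run:
```python
from h import *
go(280,330,260,2.95)
```

```text
cur [185.  622.8 230.9] [-3.1408  0.      2.8528] shift cm [-17.442 -25.369  -2.89 ] rv [-0.0008 -0.     -0.0972]
```

Request:
carry_out --series '[[[-2, -3, -1, 0, 0, -0.02, 8.5], [-4, -6, -2, 0, 0, -0.04, 8.5], [-6, -9, -2.9, 0, 0, -0.06, 8.5], [-8, -12, -2.9, 0, 0, -0.08, 8.5], [-10, -15, -2.9, 0, 0, -0.097, 8.5]]]'

```text
clock: 0.67
eef_pos: [238.7, 449.5, 260.9]
tool_rot: [3.14, 0.0, 2.951]
force: [0.2, -0.3, -0.2]
width: 85.2
```

Request:
carry_out --series '[[[-2, -2, 0, 0, 0, 0, 8.5], [-4, -4, 0, 0, 0, 0, 8.5], [-6, -6, 0, 0, 0, 0, 8.5], [-8.5, -8.5, 0, 0, 0, 0, 8.5], [-8.5, -8.5, 0, 0, 0, 0, 8.5]]]'

```text
clock: 1.08
eef_pos: [309.5, 344.7, 260.4]
tool_rot: [-3.138, 0.003, 2.94]
force: [-0.5, -0.0, -0.6]
width: 85.1
```

Run:
```python
from h import *
go(505,155,210,3.1416)
```

```text
cur [309.5 344.7 260.4] [-3.1380e+00  2.6000e-03  2.9405e+00] shift cm [-22.933 -14.665   5.154] rv [-0.0038  0.0022 -0.2011]
```

Request:
carry_out --series '[[[-2.8, -1.8, 0, 0, 0, -0.04, 8.5], [-5.6, -3.6, 0.5, 0, 0, -0.08, 8.5], [-8.4, -5.4, 1, 0, 0, -0.12, 8.5], [-11.2, -7.2, 1.5, 0, 0, -0.16, 8.5], [-14, -9, 2, 0, 0, -0.2, 8.5]]]'

```text
clock: 1.5
eef_pos: [426.7, 235.1, 240.2]
tool_rot: [3.141, 0.0, -3.131]
force: [-0.2, 0.7, -0.9]
width: 85.4
```

Run:
```python
from h import *
go(505,155,210,3.1416)
```

```text
cur [426.7 235.1 240.2] [ 3.1414e+00  3.0000e-04 -3.1312e+00] shift cm [-7.748 -8.092  3.022] rv [0.0002 0.0003 0.0104]
```

Request:
carry_out --series '[[[-2.6, -2.7, 1, 0, 0, 0, 8.5], [-5.2, -5.4, 2, 0, 0, 0, 8.5], [-7.7, -8.1, 3, 0, 0, 0, 8.5], [-7.7, -8.1, 3, 0, 0, 0, 8.5], [-7.7, -8.1, 3, 0, 0, 0, 8.5]]]'

```text
clock: 1.92
eef_pos: [504.3, 153.3, 209.5]
tool_rot: [-3.14, -0.001, -3.139]
force: [0.1, 0.1, -0.7]
width: 84.5
```

Run:
```python
from h import *
d=snap('wrist');cv2.imwrite('pics/w1.png',d['img'])
print(read_state()['eef_pos'],read_state()['tool_rot'])
```

```text
[503.35860937 155.32963083 209.90186118] [-3.14157469e+00 -1.07418068e-03 -3.13545631e+00]
```

View pics/w1.png

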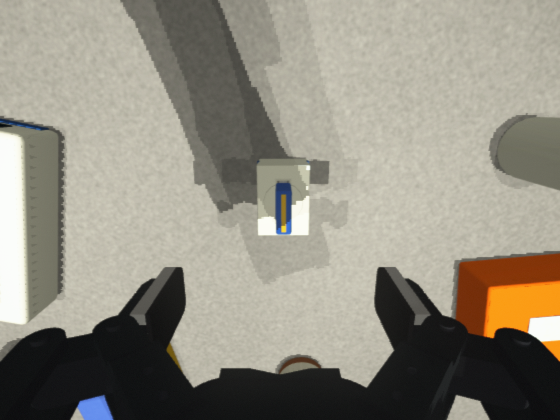

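The wrist view shows the stand at (283,197) with the blue bar along the column direction at (283,208). Its yellow line is visible.

```bash
cat > mk.py <<'E'
from h import *
d=snap('wrist');im=d['img'];hsv=cv2.cvtColor(im,cv2.COLOR_BGR2HSV)
def big(m,roi):
    x0,y0,x1,y1=roi;mm=np.zeros(m.shape,np.uint8);mm[y0:y1,x0:x1]=m[y0:y1,x0:x1]
    return max(cv2.findContours(mm,0,1)[0],key=cv2.contourArea)[:,0,:]
roi=(240,140,330,260)
y=big((hsv[...,0]>15)&(hsv[...,0]<35)&(hsv[...,1]>120),roi)
print('yellow',cv2.minAreaRect(ray(d,y,84)[:,:2].astype(np.float32)))
b=(hsv[...,0]>100)&(hsv[...,0]<130)&(hsv[...,1]>100)
bl=big(b,roi);print('blue px',cv2.boundingRect(bl))
w=big((hsv[...,2]>190)&(hsv[...,1]<50),roi);print('lit stand px',cv2.boundingRect(w))
P=ray(d,w,45);print(P[:,:2].min(0),P[:,:2].max(0))
zm=d['z_map'];yy,xx=np.mgrid[150:250,250:320];yy=yy.ravel();xx=xx.ravel();z=zm[yy,xx]
p=np.c_[xx,yy,np.ones(len(xx))]@np.linalg.inv(d['mtx']).T*z[:,None];p=p@d['T'][:3,:3].T+d['T'][:3,3]
for lo,hi in [(80,90),(40,48)]:
    q=p[(p[:,2]>lo)&(p[:,2]<hi)];print(lo,len(q),q.min(0),q.max(0),np.median(q,0),cv2.minAreaRect(q[:,:2].astype(np.float32)))
E
python3 mk.py
```

```text
yellow ((516.1044311523438, 156.58157348632812), (32.619422912597656, 2.6309962272644043), 0.336948037147522)
blue px (273, 184, 16, 51)
lit stand px (287, 195, 20, 42)
[508.91109434 163.44330804] [551.6728061  182.57744379]
80 735 [495.61015284 149.18451342  80.35904078] [535.60010072 163.24379336  86.9656143 ] [514.34150384 156.16607612  84.39364614] ((515.653564453125, 156.1194610595703), (39.991573333740234, 13.946802139282227), 0.7993872761726379)
40 2173 [480.68817868 131.04021847  41.56054904] [550.87566745 181.34134085  47.93418451] [502.21253196 155.96389078  45.48386418] ((515.7264404296875, 156.19712829589844), (70.02751159667969, 50.10439682006836), 0.4135721027851105)
```

Run:
```python
from h import *
go(515.7,156.2,54.5,-3.1316)
```

```text
cur [502.9 156.5 210.2] [ 3.1411e+00 -9.0000e-04 -3.1330e+00] shift cm [-1.297 -0.049 15.568] rv [ 0.0005 -0.0009 -0.0014]
```

Request:
carry_out --series '[[[-0.6, 0, 2.5, 0, 0, 0, 5], [-1.3, -0.03, 5, 0, 0, 0, 5], [-1.3, -0.03, 8, 0, 0, 0, 5], [-1.3, -0.03, 11, 0, 0, 0, 5], [-1.3, -0.03, 11, 0, 0, 0, 5]]]'

```text
clock: 2.43
eef_pos: [512.0, 156.5, 96.1]
tool_rot: [-3.14, -0.009, -3.13]
force: [-1.5, 0.6, -0.3]
width: 49.8
```

Run:
```python
from h import *
d=snap('wrist');cv2.imwrite('pics/w2.png',d['img'])
go(515.7,156.2,54.5,-3.1316)
```

```text
cur [513.5 156.7  98.6] [-3.1405 -0.0059 -3.1306] shift cm [-0.247 -0.045  4.404] rv [-0.0011 -0.0059  0.001 ]
```

View pics/w2.png

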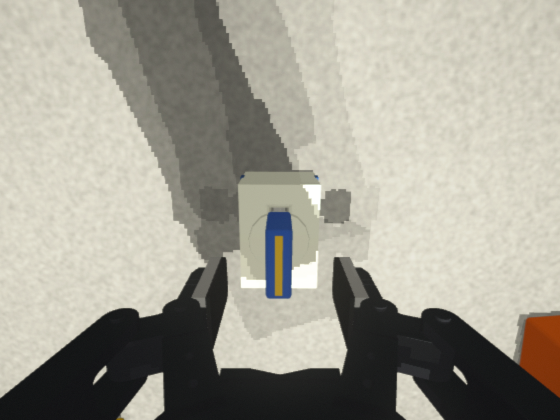

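The key sits centred between the fingers (bar at 279,255). Next I descend and check the pose.

Request:
carry_out --series '[[[0, 0, 1.5, 0, 0, 0, 5], [0, 0, 3, 0, 0, 0, 5], [0, 0, 4.5, 0, 0, 0, 5], [0, 0, 4.5, 0, 0, 0, 5], [0, 0, 4.5, 0, 0, 0, 5]]]'

```text
clock: 2.9
eef_pos: [516.8, 156.6, 56.8]
tool_rot: [3.141, 0.001, -3.132]
force: [-0.5, -0.4, 0.4]
width: 50.3
```

Request:
carry_out --series '[[[0, 0, 0, 0, 0, 0, 5], [0, 0, 0, 0, 0, 0, 5], [0, 0, 0, 0, 0, 0, 5]]]'

```text
clock: 3.15
eef_pos: [517.2, 156.0, 56.6]
tool_rot: [3.141, 0.002, -3.133]
force: [-0.3, -0.1, 0.2]
width: 50.0
```

Run:
```python
from h import *
go(515.7,156.2,54.5,-3.1316);print(read_state()['force'])
```

```text
cur [517.2 156.   56.6] [ 3.1408e+00  2.1000e-03 -3.1332e+00] shift cm [0.147 0.019 0.211] rv [ 0.0008  0.0021 -0.0016]
[-0.33976223 -0.09659475  0.19838681]
```

Request:
carry_out --series '[[[0.15, 0, 0.2, 0, 0.002, 0, 4], [0.15, 0, 0.2, 0, 0.002, 0, 3], [0.15, 0, 0.2, 0, 0.002, 0, 2], [0.15, 0, 0.2, 0, 0.002, 0, 1], [0.15, 0, 0.2, 0, 0.002, 0, 1]]]'

```text
clock: 3.57
eef_pos: [515.0, 155.6, 53.4]
tool_rot: [3.142, -0.002, -3.133]
force: [0.1, -0.3, 2.2]
width: 13.4
```

Request:
carry_out --series '[[[0, 0, 0, 0, 0, 0, 1], [0, 0, 0, 0, 0, 0, 1], [0, 0, 0, 0, 0, 0, 1], [0, 0, 0, 0, 0, 0, 1]]]'

```text
clock: 3.9
eef_pos: [514.9, 155.6, 53.4]
tool_rot: [3.142, -0.002, -3.133]
force: [-0.4, -0.2, 4.5]
width: 12.9
```

Run:
```python
from h import *
go(515.7,156.2,54.5,-3.1316);print(read_state()['force'])
```

```text
cur [514.9 155.6  53.4] [ 3.1416e+00 -1.9000e-03 -3.1335e+00] shift cm [-0.078  0.064 -0.105] rv [ 0.     -0.0019 -0.0019]
[-0.38035194 -0.19566176  4.46226122]
```

Request:
carry_out --series '[[[0, 0, -0.5, 0, 0, 0, 1], [0, 0, -1.5, 0, 0, 0, 1], [0, 0, -2.5, 0, 0, 0, 1], [0, 0, -3.5, 0, 0, 0, 1], [0, 0, -4.5, 0, 0, 0, 1]]]'

```text
clock: 4.32
eef_pos: [515.2, 155.6, 99.6]
tool_rot: [3.141, -0.001, -3.134]
force: [-0.7, -0.6, -2.1]
width: 13.1
```

Request:
carry_out --series '[[[0, 0, -1.5, 0, 0, 0, 1], [0, 0, -3, 0, 0, 0, 1], [0, 0, -5, 0, 0, 0, 1], [0, 0, -7, 0, 0, 0, 1], [0, 0, -8.5, 0, 0, 0, 1]]]'

```text
clock: 4.73
eef_pos: [515.6, 155.7, 185.8]
tool_rot: [3.141, 0.0, -3.133]
force: [0.2, -1.0, -1.6]
width: 13.2
```

Request:
carry_out --series '[[[0, 0, 0, 0, 0, 0, 1], [0, 0, 0, 0, 0, 0, 1], [0, 0, 0, 0, 0, 0, 1]]]'

```text
clock: 4.98
eef_pos: [514.5, 155.4, 182.9]
tool_rot: [-3.141, -0.003, -3.133]
force: [0.0, -0.1, -1.8]
width: 13.4
```

Run:
```python
from h import *
d=snap('wrist');cv2.imwrite('pics/w3.png',d['img']);print(read_state()['force'])
go(515,-20,200,3.04)
```

```text
[ 0.12698691  0.18521948 -1.71311933]
cur [514.3 155.3 182.5] [-3.141  -0.0038 -3.1334] shift cm [  0.085 -17.533  -1.743] rv [-0.0008 -0.0038  0.1098]
```

View pics/w3.png

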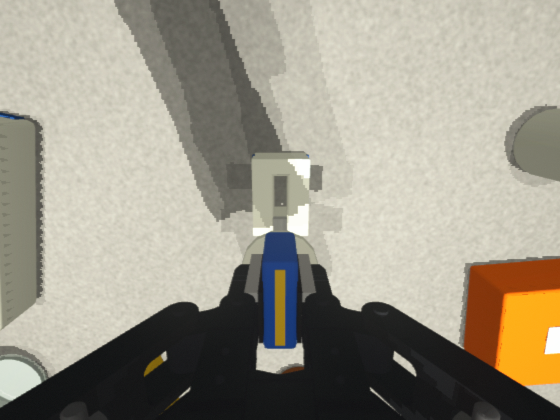

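Key lifted; the force shows its weight (about 1.2 N). The empty slot is visible at (280,190).

Run:
```python
from h import *
d=snap('wrist');zm=d['z_map'];yy,xx=np.mgrid[225:355,255:310];yy=yy.ravel();xx=xx.ravel();z=zm[yy,xx]
p=np.c_[xx,yy,np.ones(len(xx))]@np.linalg.inv(d['mtx']).T*z[:,None]
T=d['T_tool_cam'];p=p@T[:3,:3].T+T[:3,3]
hsv=cv2.cvtColor(d['img'],cv2.COLOR_BGR2HSV)[yy,xx]
k=(z>0)&(((hsv[:,0]>100)&(hsv[:,0]<130)|(hsv[:,0]>15)&(hsv[:,0]<35))&(hsv[:,1]>100))
p=p[k];zt=np.percentile(p[:,2],10);print(np.percentile(p,[1,10,50,90,99],axis=0))
q=p[abs(p[:,2]-zt)<4];print(len(q),cv2.minAreaRect(q[:,:2].astype(np.float32)))
# plane tilt of top
A=np.c_[q[:,:2],np.ones(len(q))];print(np.linalg.lstsq(A,q[:,2],rcond=None)[0])
go(531,-177,235,2.942)
```

```text
[[-18.9377034   -6.24217048 -32.54231373]
 [-13.57343211  -5.00830491 -31.78591771]
 [  7.32315138   0.17967951 -30.73780731]
 [ 19.0880302    5.8305117  -15.06566644]
 [ 19.48331806   7.04042188  -1.79370507]]
2916 ((-0.2145252227783203, 0.37453460693359375), (13.71318531036377, 39.943817138671875), 89.95999908447266)
[ 1.70452735e-02 -3.89338936e-03 -3.09637742e+01]
cur [514.3 155.3 182.3] [-3.1409 -0.0042 -3.1333] shift cm [ -1.374 -33.25   -5.255] rv [-0.0011 -0.0041  0.2079]
```

Request:
carry_out --series '[[[0, -1.5, -1.5, 0, 0, 0.02, 1], [0, -4, -3, 0, 0, 0.05, 1], [-0.3, -7, -4, 0, 0, 0.08, 1], [-0.6, -10.5, -5, 0, 0, 0.1, 1], [-0.8, -14, -5.2, 0, 0, 0.12, 1]]]'

```text
clock: 5.5
eef_pos: [525.0, 14.7, 235.9]
tool_rot: [3.142, -0.001, 3.03]
force: [1.2, -1.9, -1.6]
width: 13.2
```

Run:
```python
from h import *
go(531,-177,235,2.942)
```

```text
cur [525.   14.7 235.9] [ 3.1415e+00 -8.0000e-04  3.0303e+00] shift cm [ -2.726 -18.987   0.088] rv [ 0.     -0.0008  0.0883]
```

Request:
carry_out --series '[[[-0.6, -3.5, 0, 0, 0, 0.02, 1], [-1.2, -7, 0, 0, 0, 0.04, 1], [-1.8, -11, 0, 0, 0, 0.06, 1], [-2.3, -15, 0, 0, 0, 0.088, 1], [-2.7, -18.5, 0, 0, 0, 0.088, 1]]]'

```text
clock: 5.92
eef_pos: [529.7, -174.0, 234.2]
tool_rot: [-3.14, -0.004, 2.939]
force: [-0.8, -0.5, -2.0]
width: 13.0
```

Request:
carry_out --series '[[[0, 0, 0, 0, 0, 0, 1], [0, 0, 0, 0, 0, 0, 1], [0, 0, 0, 0, 0, 0, 1], [0, 0, 0, 0, 0, 0, 1]]]'

```text
clock: 6.25
eef_pos: [530.5, -169.2, 234.5]
tool_rot: [3.141, -0.004, 2.944]
force: [-0.7, 0.2, -1.1]
width: 13.5
```

Run:
```python
from h import *
d=snap('wrist');cv2.imwrite('pics/w4.png',d['img']);print(read_state()['force'])
go(531,-177,235,2.942)
```

```text
[ 1.09879091  0.22781462 -0.62873505]
cur [ 530.7 -169.2  234.8] [ 3.1410e+00 -3.1000e-03  2.9447e+00] shift cm [-0.184 -0.763 -0.026] rv [ 0.0006 -0.0031  0.0027]
```

View pics/w4.png

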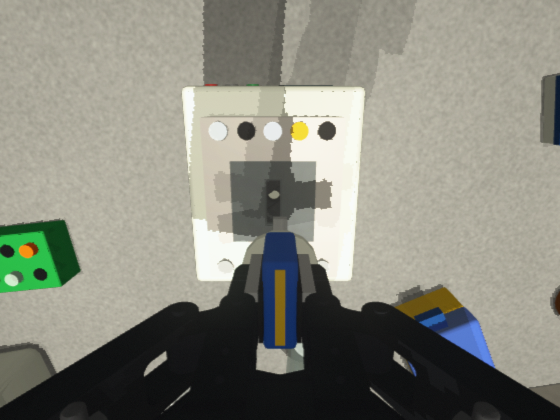

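The plate is centred near (273,200) and the keyhole near (273,195). I'll measure it from colour and depth.

```bash
cat > kh.py <<'E'
from h import *
def meas(out=None):
    d=snap('wrist');zm=d['z_map'];h,w=zm.shape;yy,xx=np.mgrid[0:h,0:w]
    c=np.stack([xx,yy,np.ones_like(xx)],-1).reshape(-1,3)@np.linalg.inv(d['mtx']).T*zm.reshape(-1,1)
    p=(c@d['T'][:3,:3].T+d['T'][:3,3]).reshape(h,w,3)
    return d,p
if __name__=='__main__':
    d,p=meas()
    # block top from depth
    roi=(slice(160,250),slice(225,325))
    pl=p[165:180,235:312].reshape(-1,3);print('plate z',np.median(pl[:,2]),np.std(pl[:,2]))
    z0=98
    sub=p[100:225,200:345]
    hole=np.zeros(p.shape[:2],np.uint8);hole[172:220,255:295]=(p[172:220,255:295,2]<94.5)
    c=max(cv2.findContours(hole,0,1)[0],key=cv2.contourArea)[:,0,:];print('hole px',cv2.boundingRect(c))
    print('hole on 98',cv2.minAreaRect(ray(d,c,98)[:,:2].astype(np.float32)),'on 96.5',cv2.minAreaRect(ray(d,c,96.5)[:,:2].astype(np.float32)))
    # housing rim from depth: points at z 58..66
    m=(p[...,2]>58)&(p[...,2]<66);q=p[m][:,:2];q=q[(abs(q[:,0]-531)<130)&(abs(q[:,1]+177)<130)];print('housing',cv2.minAreaRect(q.astype(np.float32)))
    m=(p[...,2]>95)&(p[...,2]<100.5);q=p[m][:,:2];q=q[(abs(q[:,0]-531)<100)&(abs(q[:,1]+177)<100)];print('block',cv2.minAreaRect(q.astype(np.float32)))
    im=d['img'][150:280,190:360];cv2.imwrite('pics/khz.png',cv2.resize(im,None,fx=4,fy=4,interpolation=2))
E
python3 kh.py
```

```text
plate z 98.41400432020458 14.24535784225181
hole px (266, 180, 14, 40)
hole on 98 ((531.957275390625, -175.17938232421875), (11.539034843444824, 35.76144027709961), 78.6712646484375) on 96.5 ((532.353271484375, -175.2916259765625), (11.600865364074707, 35.95305633544922), 78.67127990722656)
housing ((533.8577880859375, -175.40863037109375), (168.75949096679688, 198.1061553955078), 78.63492584228516)
block ((534.2222290039062, -175.5729522705078), (120.49856567382812, 145.912109375), 78.73734283447266)
```

View pics/khz.png

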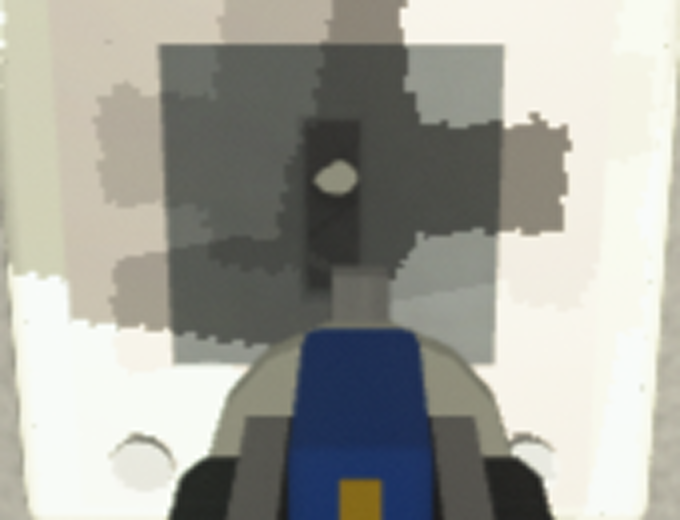

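Run:
```python
from h import *
s=read_state();T=np.linalg.inv(Ttool(s))@np.array([534.1,-175.5,98,1]);print(T);print('shift cm',(T[:2]-[-.2,.37])/10,'z to 152:',(s['eef_pos'][2]-152)/10);go(534,-176,152,2.944)
```

```text
[ -4.85108609  -5.51100104 136.94270417   1.        ]
shift cm [-0.46510861 -0.5881001 ] z to 152: 8.295777694859046
cur [ 530.8 -169.3  235. ] [ 3.1412e+00 -2.7000e-03  2.9447e+00] shift cm [-0.47  -0.6    8.294] rv [ 0.0004 -0.0027  0.0007]
```

Request:
carry_out --series '[[[-0.2, -0.3, 2, 0, -0.002, 0, 1], [-0.46, -0.58, 4, 0, -0.003, 0, 1], [-0.46, -0.58, 6, 0, -0.003, 0, 1], [-0.46, -0.58, 7.6, 0, -0.003, 0, 1], [-0.46, -0.58, 7.6, 0, -0.003, 0, 1]]]'

```text
clock: 6.77
eef_pos: [531.8, -175.7, 156.3]
tool_rot: [3.141, -0.005, 2.944]
force: [-0.6, -0.3, -1.0]
width: 13.2
```

Request:
carry_out --series '[[[0, 0, 0, 0, 0, 0, 1], [0, 0, 0, 0, 0, 0, 1], [0, 0, 0, 0, 0, 0, 1], [0, 0, 0, 0, 0, 0, 1], [0, 0, 0, 0, 0, 0, 1]]]'

```text
clock: 7.18
eef_pos: [534.4, -177.9, 160.2]
tool_rot: [-3.141, 0.003, 2.942]
force: [0.5, -0.0, -1.7]
width: 13.5
```

Run:
```python
from kh import *
d,p=meas();cv2.imwrite('pics/w5.png',d['img']);print(read_state()['force'])
hsv=cv2.cvtColor(d['img'],cv2.COLOR_BGR2HSV)
m=(p[...,2]>96)&(p[...,2]<100.5);q=p[m][:,:2];q=q[(abs(q[:,0]-531)<100)&(abs(q[:,1]+177)<100)];print('block',cv2.minAreaRect(q.astype(np.float32)))
T=d['T_tool_cam'];pt=(p-d['T'][:3,3])@d['T'][:3,:3]@T[:3,:3].T+T[:3,3]
k=(((hsv[...,0]>100)&(hsv[...,0]<130)|(hsv[...,0]>15)&(hsv[...,0]<35))&(hsv[...,1]>100)&(d['z_map']>0));k[:,:230]=0;k[:,330:]=0;k&=(abs(pt[...,2]+31)<4)
q=pt[k];print('key',len(q),cv2.minAreaRect(q[:,:2].astype(np.float32)),np.median(q[:,2]))
go(534,-176,152,2.944)
```

```text
[-0.44489789  0.74074756 -2.10152013]
block ((530.7364501953125, -174.85072326660156), (120.62071990966797, 139.5552978515625), 78.70295715332031)
key 2957 ((-0.1261882781982422, 0.6946921348571777), (39.82510757446289, 14.107427597045898), 0.11819207668304443) -30.982610632390177
cur [ 534.2 -177.9  160. ] [-3.1411e+00  2.4000e-03  2.9418e+00] shift cm [0.063 0.181 0.801] rv [-0.0005  0.0024 -0.0022]
```

View pics/w5.png

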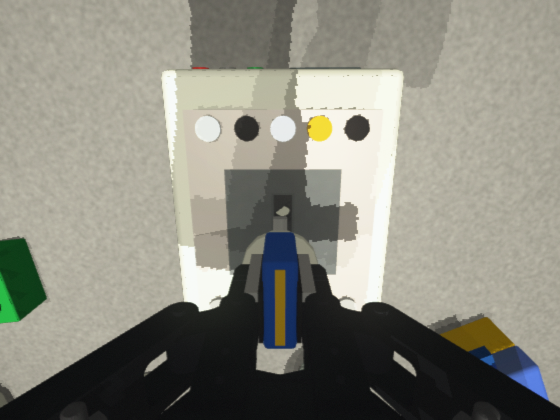

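Request:
carry_out --series '[[[0.03, 0.1, 0.3, 0, 0.001, 0, 1], [0.06, 0.18, 0.6, 0, 0.002, -0.002, 1], [0.06, 0.18, 0.8, 0, 0.002, -0.002, 1], [0.06, 0.18, 0.8, 0, 0.002, -0.002, 1], [0.06, 0.18, 0.8, 0, 0.002, -0.002, 1]]]'

```text
clock: 7.65
eef_pos: [533.4, -175.9, 150.9]
tool_rot: [-3.141, -0.002, 2.944]
force: [0.1, 0.4, -1.6]
width: 13.3
```

Request:
carry_out --series '[[[0, 0, 0, 0, 0, 0, 1], [0, 0, 0, 0, 0, 0, 1], [0, 0, 0, 0, 0, 0, 1]]]'

```text
clock: 7.9
eef_pos: [533.6, -176.0, 151.3]
tool_rot: [-3.141, -0.001, 2.944]
force: [-1.2, 0.1, -1.9]
width: 13.1
```

Run:
```python
from h import *
d=snap('wrist');im=d['img'][150:290,200:360];cv2.imwrite('pics/w6.png',cv2.resize(im,None,fx=4,fy=4,interpolation=2))
go(533.8,-176,152,2.944)
s=snap('scene');cv2.imwrite('pics/s6.png',cv2.resize(s['img'][130:230,160:260],None,fx=6,fy=6,interpolation=2))
```

```text
cur [ 533.6 -176.   151.3] [-3.1412e+00 -9.0000e-04  2.9437e+00] shift cm [-0.018  0.003 -0.069] rv [-0.0004 -0.0009 -0.0003]
```

View pics/w6.png

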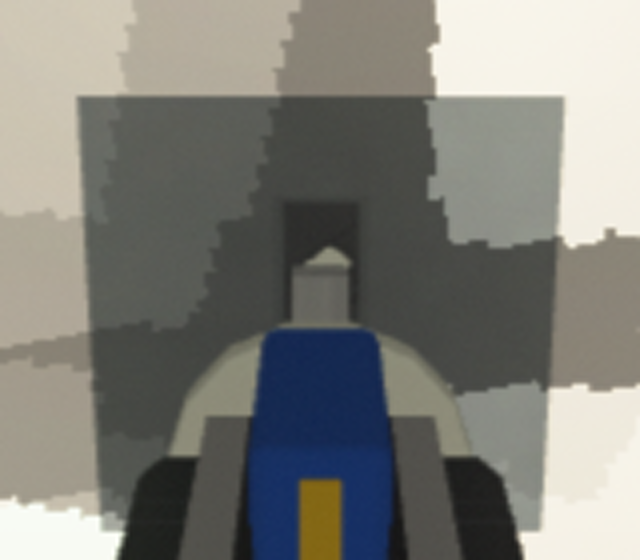

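View pics/s6.png

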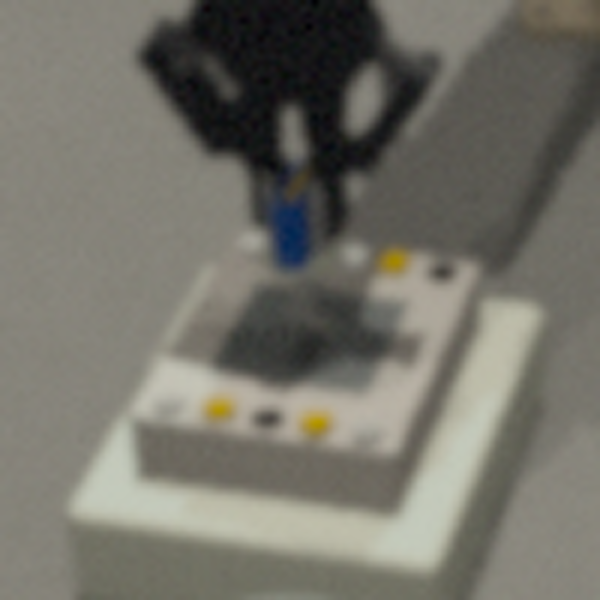

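The bar is laterally centred in the keyhole (about 321 against 322 in the zoom). Next I descend in steps and watch the force.

Request:
carry_out --series '[[[0, 0, 0.4, 0, 0, 0, 1], [0, 0, 0.8, 0, 0, 0, 1], [0, 0, 1.2, 0, 0, 0, 1], [0, 0, 1.2, 0, 0, 0, 1]]]'

```text
clock: 8.33
eef_pos: [532.8, -175.7, 138.1]
tool_rot: [-3.141, -0.003, 2.944]
force: [0.6, 0.0, -2.2]
width: 12.8
```

Request:
carry_out --series '[[[0, 0, 0.2, 0, 0, 0, 1], [0, 0, 0.4, 0, 0, 0, 1], [0, 0, 0.6, 0, 0, 0, 1], [0, 0, 0.6, 0, 0, 0, 1]]]'

```text
clock: 8.67
eef_pos: [533.4, -175.8, 132.9]
tool_rot: [-3.141, -0.002, 2.944]
force: [-0.8, 0.6, -2.6]
width: 13.3
```

Run:
```python
from h import *
go(533.8,-176,130,2.944);print(read_state()['force'])
```

```text
cur [ 533.4 -175.8  132.9] [-3.1413e+00 -1.6000e-03  2.9438e+00] shift cm [-0.047 -0.006  0.288] rv [-0.0003 -0.0016 -0.0002]
[-0.8358161   0.58245374 -2.58924996]
```

Request:
carry_out --series '[[[-0.03, 0, 0.1, 0, 0, 0, 1], [-0.03, 0, 0.2, 0, 0, 0, 1], [-0.03, 0, 0.3, 0, 0, 0, 1], [-0.03, 0, 0.4, 0, 0, 0, 1], [-0.03, 0, 0.4, 0, 0, 0, 1]]]'

```text
clock: 9.08
eef_pos: [533.7, -176.0, 129.1]
tool_rot: [-3.141, -0.001, 2.944]
force: [-0.0, 0.1, -2.1]
width: 13.6
```

Request:
carry_out --series '[[[0, 0, 0.1, 0, 0, 0, 1], [0, 0, 0.2, 0, 0, 0, 1], [0, 0, 0.3, 0, 0, 0, 1], [0, 0, 0.4, 0, 0, 0, 1], [0, 0, 0.4, 0, 0, 0, 1]]]'

```text
clock: 9.5
eef_pos: [533.7, -175.9, 125.0]
tool_rot: [-3.141, -0.001, 2.944]
force: [-0.1, -0.7, -1.5]
width: 13.3
```

Request:
carry_out --series '[[[0, 0, 0.1, 0, 0, 0, 1], [0, 0, 0.2, 0, 0, 0, 1], [0, 0, 0.3, 0, 0, 0, 1], [0, 0, 0.4, 0, 0, 0, 1], [0, 0, 0.4, 0, 0, 0, 1]]]'

```text
clock: 9.92
eef_pos: [533.7, -175.9, 121.0]
tool_rot: [-3.141, -0.001, 2.944]
force: [-0.0, 0.9, -1.1]
width: 13.0
```

Request:
carry_out --series '[[[0, 0, 0.1, 0, 0, 0, 1], [0, 0, 0.2, 0, 0, 0, 1], [0, 0, 0.3, 0, 0, 0, 1], [0, 0, 0.4, 0, 0, 0, 1], [0, 0, 0.4, 0, 0, 0, 1]]]'

```text
clock: 10.33
eef_pos: [533.7, -175.9, 117.0]
tool_rot: [-3.141, -0.001, 2.944]
force: [0.0, -0.0, -0.8]
width: 12.9
```

Request:
carry_out --series '[[[0, 0, 0.05, 0, 0, 0, 1], [0, 0, 0.1, 0, 0, 0, 1], [0, 0, 0.15, 0, 0, 0, 1], [0, 0, 0.2, 0, 0, 0, 1], [0, 0, 0.2, 0, 0, 0, 1]]]'

```text
clock: 10.75
eef_pos: [533.8, -176.0, 115.1]
tool_rot: [-3.141, -0.001, 2.944]
force: [0.5, -0.1, -2.0]
width: 13.0
```

Request:
carry_out --series '[[[0, 0, 0.05, 0, 0, 0, 1], [0, 0, 0.1, 0, 0, 0, 1], [0, 0, 0.1, 0, 0, 0, 1]]]'

```text
clock: 11.0
eef_pos: [533.9, -176.0, 114.4]
tool_rot: [-3.141, -0.001, 2.944]
force: [0.1, 0.5, 2.0]
width: 12.8
```

Request:
carry_out --series '[[[0, 0, 0.03, 0, 0, 0, 1], [0, 0, 0.03, 0, 0, 0.08, 1], [0, 0, 0.03, 0, 0, 0.16, 1], [0, 0, 0.03, 0, 0, 0.24, 1], [0, 0, 0.03, 0, 0, 0.24, 1]]]'

```text
clock: 11.42
eef_pos: [534.2, -176.1, 114.4]
tool_rot: [-3.141, 0.0, 2.702]
force: [-0.1, 0.3, 4.5]
width: 13.1
```

Run:
```python
from h import *
go(533.8,-176,114,2.944-.24);print(read_state()['force'],read_state()['torque'])
```

```text
cur [ 534.2 -176.1  114.4] [-3.1408  0.      2.7018] shift cm [ 0.039 -0.011  0.04 ] rv [-0.0008  0.     -0.0022]
[-0.05403793  0.26040989  4.5423136 ] [ 0.06833202  0.17847161 -0.0518448 ]
```

Request:
carry_out --series '[[[0, 0, 0, 0, 0, 0.08, 1], [0, 0, 0, 0, 0, 0.16, 1], [0, 0, 0, 0, 0, 0.24, 1], [0, 0, 0, 0, 0, 0.32, 1], [0, 0, 0, 0, 0, 0.4, 1]]]'

```text
clock: 11.83
eef_pos: [534.2, -175.9, 114.4]
tool_rot: [-3.141, -0.0, 2.303]
force: [0.1, 0.7, 4.0]
width: 12.9
```

Request:
carry_out --series '[[[0, 0, 0, 0, 0, 0.04, 1], [0, 0, 0, 0, 0, 0.08, 1], [0, 0, 0, 0, 0, 0.12, 1], [0, 0, 0, 0, 0, 0.12, 1]]]'

```text
clock: 12.17
eef_pos: [534.2, -175.6, 114.2]
tool_rot: [-3.141, -0.0, 2.185]
force: [0.0, 1.9, 3.3]
width: 13.2
```

Run:
```python
from h import *
go(533.8,-176,114,2.944-.76);print(read_state()['force'],read_state()['torque'])
```

```text
cur [ 534.2 -175.6  114.2] [-3.1412e+00 -2.0000e-04  2.1854e+00] shift cm [-0.005 -0.054  0.02 ] rv [-0.0004 -0.0002  0.0014]
[0.04894909 1.87711824 3.31810849] [0.29358829 0.04575153 0.03299456]
```

Request:
carry_out --series '[[[0, -0.04, 0.02, 0, 0, 0.025, 1], [0, -0.04, 0.02, 0, 0, 0.05, 1], [0, -0.04, 0.02, 0, 0, 0.05, 1]]]'

```text
clock: 12.42
eef_pos: [534.2, -175.8, 114.0]
tool_rot: [3.141, -0.0, 2.134]
force: [0.6, 1.8, 4.4]
width: 12.5
```

Request:
carry_out --series '[[[0, 0, 0.01, 0, 0, 0.025, 1], [0, 0, 0.01, 0, 0, 0.05, 1], [0, 0, 0.01, 0, 0, 0.05, 1]]]'

```text
clock: 12.67
eef_pos: [532.9, -176.6, 113.2]
tool_rot: [-3.139, -0.0, 2.082]
force: [0.7, 1.4, -1.0]
width: 12.8
```

Request:
carry_out --series '[[[0, 0, 0, 0, 0, 0.025, 1], [0, 0, 0, 0, 0, 0.05, 1], [0, 0, 0, 0, 0, 0.05, 1]]]'

```text
clock: 12.92
eef_pos: [532.7, -176.6, 113.1]
tool_rot: [-3.139, -0.001, 2.032]
force: [-0.7, -0.4, -1.7]
width: 13.5
```

Force vanished and z dipped: the detent is here. I'll follow it down.

Request:
carry_out --series '[[[0, 0, 0.05, 0, 0, 0, 1], [0, 0, 0.1, 0, 0, 0, 1], [0, 0, 0.1, 0, 0, 0, 1]]]'

```text
clock: 13.17
eef_pos: [533.2, -176.3, 112.4]
tool_rot: [-3.14, -0.001, 2.034]
force: [-0.2, -0.4, -0.8]
width: 13.4
```

Run:
```python
from h import *
go(533.8,-176,108,2.03);print(read_state()['force'],read_state()['torque'])
```

```text
cur [ 533.2 -176.3  112.4] [-3.1400e+00 -5.0000e-04  2.0338e+00] shift cm [0.    0.066 0.441] rv [-0.0016 -0.0005  0.0038]
[-0.18973777 -0.40830218 -0.81942038] [-0.01131389 -0.01277889  0.0063961 ]
```

Request:
carry_out --series '[[[0, 0, 0.05, 0, 0, 0, 1], [0, 0, 0.1, 0, 0, 0, 1], [0, 0, 0.15, 0, 0, 0, 1], [0, 0, 0.15, 0, 0, 0, 1]]]'

```text
clock: 13.5
eef_pos: [533.4, -176.2, 111.1]
tool_rot: [-3.14, -0.0, 2.034]
force: [-0.2, -0.2, -0.7]
width: 13.5
```

Request:
carry_out --series '[[[0, 0, 0.05, 0, 0, 0, 1], [0, 0, 0.1, 0, 0, 0, 1], [0, 0, 0.15, 0, 0, 0, 1], [0, 0, 0.15, 0, 0, 0, 1]]]'

```text
clock: 13.83
eef_pos: [533.4, -176.2, 109.5]
tool_rot: [-3.14, -0.0, 2.034]
force: [0.0, 0.5, -1.0]
width: 13.4
```

Request:
carry_out --series '[[[0, 0, 0.05, 0, 0, 0, 1], [0, 0, 0.1, 0, 0, 0, 1], [0, 0, 0.1, 0, 0, 0, 1]]]'

```text
clock: 14.08
eef_pos: [533.5, -176.2, 108.6]
tool_rot: [-3.14, -0.0, 2.034]
force: [0.2, 0.6, -1.5]
width: 12.9
```

Request:
carry_out --series '[[[0, 0, 0.03, 0, 0, 0, 1], [0, 0, 0.06, 0, 0, 0, 1], [0, 0, 0.06, 0, 0, 0, 1]]]'

```text
clock: 14.33
eef_pos: [533.5, -176.3, 108.4]
tool_rot: [-3.141, -0.0, 2.034]
force: [-1.5, 1.0, 3.4]
width: 12.8
```

Run:
```python
from kh import *
d,p=meas();cv2.imwrite('pics/w7.png',d['img']);print(read_state()['force'],read_state()['torque'],read_state()['eef_pos'])
T=d['T_tool_cam'];pt=(p-d['T'][:3,3])@d['T'][:3,:3]@T[:3,:3].T+T[:3,3]
hsv=cv2.cvtColor(d['img'],cv2.COLOR_BGR2HSV)
k=(((hsv[...,0]>100)&(hsv[...,0]<130)|(hsv[...,0]>15)&(hsv[...,0]<35))&(hsv[...,1]>100)&(d['z_map']>0));k[:,:230]=0;k[:,330:]=0;k&=(abs(pt[...,2]+31)<4)
q=pt[k];print('key',len(q),cv2.minAreaRect(q[:,:2].astype(np.float32)),np.median(q[:,2]),np.median(p[k][:,2]))
```

```text
[-1.35761841  1.57180853  5.21399915] [0.12880466 0.36545439 0.00222733] [ 533.51966993 -176.24924455  108.43227177]
key 2954 ((0.3304328918457031, 0.7742376327514648), (40.13591766357422, 14.043365478515625), 0.5832772850990295) -30.931929299118934 139.36511649362677
```

View pics/w7.png

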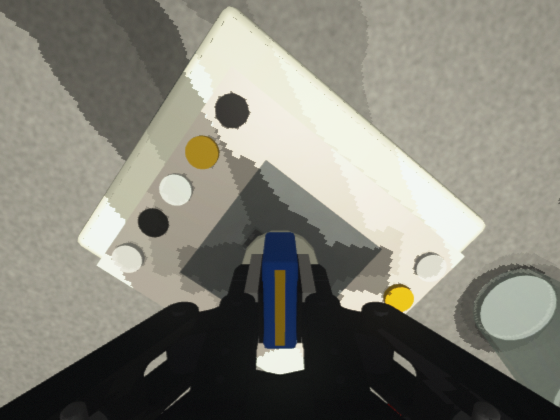

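Contact on the detent floor: key top at z 139.4, so its origin is at about 64.4 mm, and it has turned about 52°. I'll ease off and release.

Request:
carry_out --series '[[[0, 0, -0.03, 0, 0, 0, 1], [0, 0, -0.04, 0, 0, 0, 1.6], [0, 0, -0.04, 0, 0, 0, 2.2], [0, 0, -0.04, 0, 0, 0, 3], [0, 0, -0.04, 0, 0, 0, 3]]]'

```text
clock: 14.8
eef_pos: [533.6, -176.3, 108.4]
tool_rot: [-3.141, -0.0, 2.034]
force: [0.1, -0.2, 0.4]
width: 30.0
```

Request:
carry_out --series '[[[0, 0, 0, 0, 0, 0, 3], [0, 0, 0, 0, 0, 0, 3], [0, 0, -1, 0, 0, 0, 3], [0, 0, -2, 0, 0, 0, 3], [0, 0, -3, 0, 0, 0, 3]]]'

```text
clock: 15.22
eef_pos: [533.7, -176.4, 139.7]
tool_rot: [-3.141, 0.0, 2.034]
force: [0.2, 0.3, 0.4]
width: 29.8
```

Request:
carry_out --series '[[[0, 0, -2, 0, 0, 0, 3], [0, 0, -4, 0, 0, 0, 3], [0, 0, -6, 0, 0, 0, 3], [0, 0, -7, 0, 0, 0, 3], [0, 0, -7, 0, 0, 0, 3]]]'

```text
clock: 15.63
eef_pos: [535.3, -177.0, 211.6]
tool_rot: [3.138, 0.004, 2.034]
force: [0.9, 0.7, 0.1]
width: 30.0
```

Request:
carry_out --series '[[[0, 0, 0, 0, 0, 0, 3], [0, 0, 0, 0, 0, 0, 3], [0, 0, 0, 0, 0, 0, 3], [0, 0, 0, 0, 0, 0, 3], [0, 0, 0, 0, 0, 0, 3]]]'

```text
clock: 16.05
eef_pos: [533.2, -176.1, 207.6]
tool_rot: [-3.139, -0.001, 2.034]
force: [0.0, 0.0, -0.4]
width: 29.9
```

Run:
```python
from kh import *
d,p=meas();cv2.imwrite('pics/w8.png',d['img']);s=read_state();print(s['force'],s['eef_pos'],s['width'])
hsv=cv2.cvtColor(d['img'],cv2.COLOR_BGR2HSV)
k=(((hsv[...,0]>100)&(hsv[...,0]<130)|(hsv[...,0]>15)&(hsv[...,0]<35))&(hsv[...,1]>100));
q=p[k];q=q[(np.hypot(q[:,0]-534,q[:,1]+175.5)<40)&(abs(q[:,2]-139)<4)];print('key',len(q),cv2.minAreaRect(q[:,:2].astype(np.float32)),np.median(q[:,2]))
A=np.c_[q[:,:2]-q[:,:2].mean(0),np.ones(len(q))];print('tilt',np.linalg.lstsq(A,q[:,2],rcond=None)[0])
m=(p[...,2]>96)&(p[...,2]<100.5);q=p[m];q=q[(abs(q[:,0]-531)<100)&(abs(q[:,1]+177)<100)];print('block',cv2.minAreaRect(q[:,:2].astype(np.float32)),np.median(q[:,2]))
cv2.imwrite('pics/t8.png',snap('top')['img'])
```

```text
[-0.15460693 -0.40416925  0.26552739] [ 533.27228762 -176.15125315  207.81001745] 29.976169029226742
key 957 ((534.4385986328125, -175.67918395996094), (13.215628623962402, 40.073455810546875), 26.131183624267578) 139.39315525802016
tilt [ 6.82194745e-03 -9.99647649e-03  1.39323456e+02]
block ((533.883056640625, -175.70199584960938), (120.56867980957031, 146.29713439941406), 78.63882446289062) 98.40204827615372
```

View pics/w8.png

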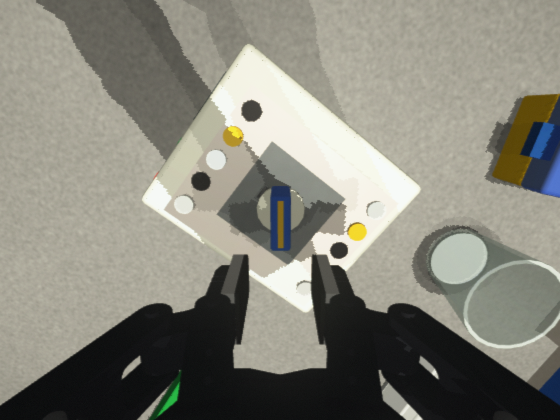

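View pics/t8.png

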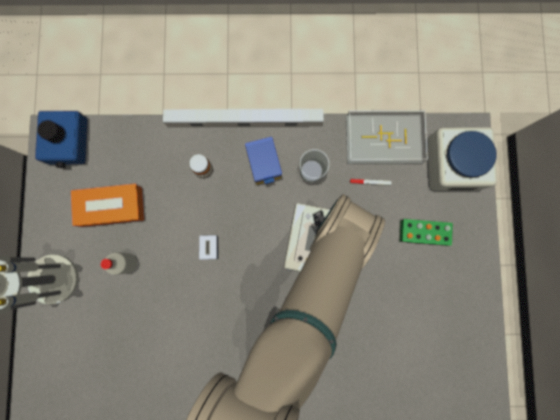

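The wrist view shows the key upright at (281,218), turned against the plate, with the fingers clear above. The top view shows the bystanders where they were. The key's top is 41.0 mm above the block, so the flange is 2 mm above it and fully down. I'm handing in.

```bash
python3 -c "
from cell import finish_job;print(finish_job())"
```

```text
the job is handed in; nothing more can be done
None
```

The key is locked in the shaker's detent and let go, and I've handed the job in (the hand-in gives no verdict). I lifted it from the stand, lowered it through the keyhole onto the ledge, and turned it clockwise under about 5 N. It dropped in near 50°; I followed it to the floor, eased off, opened the fingers and backed the gripper off about 100 mm.

- **Depth:** the key's top is 41.0 mm above the block, so its flange sits 2.0 mm above the block and it is fully down.
- **Angle:** it is turned about 52° (0.92 rad) from the keyhole, against the 0.78 rad needed.
- **Position and tilt:** its axis is about 0.6 mm from the block's centre, and it tilts about 0.01 rad.
- **Force:** no reading I took exceeded about 7 N. After release it read near zero.
- **Bystanders:** they look unmoved in the top view; I compared the pictures by eye and did not measure them.
- **Disagreement:** the top camera placed the shaker about 3 mm away from where the wrist camera did. I used the wrist camera, and the key went in without resistance.

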